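# Press the screw caps of a cupboard door frame home

## Robot

A 7-joint arm with a two-finger parallel gripper is mounted at the origin on the work surface. World frame = base frame: x ahead of the robot, y to its left, z up, the work surface at z = 0. Lengths are in mm, angles in rad, forces in N, time in s.
With the tool pointing down it reaches from about 400 to 900 mm from the base axis. Payload 5.6 kg.
Tool frame: the origin (TCP) lies midway between the tips of the shut fingers; the grasp point (between the pads) lies 19 mm behind it; z points along the fingers, y is the line along which they close (so a half turn about z gives the same grasp; the last joint's range is limited). The gripper opens to 92 mm and grips with 3 to 60 N. Pads are 20 mm wide; open, the fingers measure 128 mm over their backs; the gripper's body (75 mm by 189 mm) begins 69 mm behind the grasp point.
Start: joints at [-1.358, 0.468, -0.012, 1.603, 0.006, 1.071, -0.056], TCP at [164.504, 628.846, 214.592] pointing down, gripper open.
Joint ranges: [-2.53, 2.53], [-0.31, 2.02], [-1.57, 1.55], [0.28, 2.44], [-1.29, 4.43], [0.15, 1.84], [-2.92, 2.92]. Speed limits (rad/s): [2.57, 2.57, 3.14, 3.14, 3.14, 3.14, 3.14].

## Interface

Orientations are given as a rotation vector (axis times angle).
In Python, from cell import robot, grip, kin, viewer gives the robot as it stands. Calls block until the motion is done:
- robot.movep(position, orientation): joint-space move of the TCP to a pose.
- robot.servo_line(position, feed=150, rotation=None): straight line of the TCP; rotation=None keeps the orientation; feed is the mean speed in mm/s.
- robot.goto_joints(angles): joint-space move.
- grip(opening, newtons=None): opening from 0.0 (shut) to 1.0 (fully open); newtons is the grip in N (None keeps the last); returns when the fingers have stopped.
- robot.hold(seconds).
- kin.ik(position, orientation): joint angles nearest the present ones, or None.
- robot.observe(): the state.
- viewer.read_camera(name): name is "scene" or "top" or "wrist"; returns the picture (400x640x3 uint8, red, green, blue); there is no depth.
- viewer.camera_info(name): a dict with "camera_matrix" (3x3 intrinsics, pixels), "k1" (the pictures are not rectified: a ray, as slopes to the right and down, at radius r is drawn at 1 + k1 r^2 times it, then the intrinsics apply), "R" (3x3) and "t" (3): a world point X has camera coordinates R X + t. Camera axes: x right, y down, z forward; pixel columns grow to the right and rows downward; lengths in mm; the calibration is good to about 2 mm. A picture is of the moment at which its call begins: read the wrist's pose just before it. camera_info takes no time and is no camera call; for the wrist camera it gives the pose at the moment of the call.
A pose or a line that the arm cannot do raises robot.IKError and nothing moves.
- robot.job_done(): hands the job in; it is judged then, once.
Trained networks look in the newest picture that a camera, given by its name, has taken for a name from the list of things; names that differ only in an ending like _2 or _b are one class to them, and where a whole thing is asked for, a point or a joint stands for the part that bears it (a point fixed in the world has none). Each returns a list of dicts, best first, with "confidence" (0 to 1); they miss things now and then, are a little off and sometimes report something else, mostly with a low value. They report only what shows in the picture. A call takes as long as a camera call.
- viewer.silhouettes(name, camera): "mask" (400x640 bool, what is visible of it).
- viewer.pinpoint(name, camera): "at" ([x, y, z] in mm, in the coordinates of the camera as it stood for that picture, good to about 4 mm: a listed point, or the origin of a listed thing).
The state is a dict: "t": time; "joints": joint angles; "joint_velocities": joint speeds; "joint_torque": joint torques, N m; "tcp_pos": TCP position; "tcp_rot": TCP orientation; "contact_force": force on the tool from outside, world axes, zero at the start; "wrist_torque": the same for the moment, N m; "grip_width": opening from 0.0 (shut) to 1.0 (fully open); "grip_force": force on a finger pad.
Only numpy, scipy, OpenCV 4.12 (cv2) and the standard library are available. Lean on these libraries where they do the work, as an engineer would, in place of code of your own. Each camera call takes 0.05 s, during which the arm holds its last target. There are 200 camera calls.

## Task

Three wooden screw caps stand half out of their holes at the corners of the cupboard door frame on the joiner's bench: with your fingertips press each one lightly down until its head sits on its rubber washer, first the round cap, then the square one, last the oblong one, each fully home before you start the next. Only push: do not pull a cap up, do not press hard, and leave the loose wood offcut, steel bracket and jar where they stand.

Things in the scene. Friction and masses are not known exactly. Their poses are not given: they have to be found in the camera images.
- frame: Pale oak cupboard door frame lying flat, clamped to the bench (cannot move): 210 mm along x, 320 mm along y, 26 mm thick, members 60 mm wide, open window 90 x 200 mm. Origin: centre of its underside; z up. A hole in each corner joint, about 75 mm (x) and 130 mm (y) from the centre: three hold the raised caps, in any arrangement; the fourth is plugged flush with a 12 mm dowel.
- round_hole: The hole of the round cap in the frame, with the cap and its washer. Origin: centre of the hole, level with the frame's top face (26 mm above the bench); z up, x and y along the frame's.
- round_cap_top (a point): Centre of the flat top of the round wooden screw cap. Head round, 24 mm diameter, 6 mm thick, on a 10 mm stem; below it a soft black rubber washer 8 mm thick lies on the frame. The top starts 22 to 24 mm above the frame's top face and is 14 mm above it when home.
- round_cap (a joint): How far the round cap has been pushed into its hole, in m: 0 leaves a 10 mm gap between head and washer, 0.010 is home, head seated on the washer (-0.006 if pulled up). It slides at about 2.5 N of push and stays where it is left; the springy washer then gives about 1 mm per 2 N, up to 7 mm. Start 0 to 0.002.
- square_hole: The hole of the square cap in the frame, with the cap and its washer. Origin: centre of the hole, level with the frame's top face (26 mm above the bench); z up, x and y along the frame's.
- square_cap_top (a point): Centre of the flat top of the square wooden screw cap. Head square, 22 x 22 mm, 6 mm thick, on a 10 mm stem; below it a soft black rubber washer 8 mm thick lies on the frame. The top starts 22 to 24 mm above the frame's top face and is 14 mm above it when home.
- square_cap (a joint): How far the square cap has been pushed into its hole, in m: 0 leaves a 10 mm gap between head and washer, 0.010 is home, head seated on the washer (-0.006 if pulled up). It slides at about 2.5 N of push and stays where it is left; the springy washer then gives about 1 mm per 2 N, up to 7 mm. Start 0 to 0.002.
- oblong_hole: The hole of the oblong cap in the frame, with the cap and its washer. Origin: centre of the hole, level with the frame's top face (26 mm above the bench); z up, x and y along the frame's.
- oblong_cap_top (a point): Centre of the flat top of the oblong wooden screw cap. Head oblong, 16 mm along its x, 40 mm along its y, 6 mm thick, on a 10 mm stem; below it a soft black rubber washer 8 mm thick lies on the frame. The top starts 22 to 24 mm above the frame's top face and is 14 mm above it when home.
- oblong_cap (a joint): How far the oblong cap has been pushed into its hole, in m: 0 leaves a 10 mm gap between head and washer, 0.010 is home, head seated on the washer (-0.006 if pulled up). It slides at about 2.5 N of push and stays where it is left; the springy washer then gives about 1 mm per 2 N, up to 7 mm. Start 0 to 0.002.
- offcut: Bystander: loose upright oak offcut 32 x 32 x 48 mm tall, standing in the frame's window. Origin: centre of its underside.
- bracket: Bystander: loose steel angle bracket, 110 mm long along its y, foot 45 mm wide along x, 44 mm tall, to the left of the frame. Origin: centre of its underside.
- jar: Bystander: loose closed glass jar, 60 mm diameter, 85 mm tall, to the right of the frame. Origin: centre of its underside.

How it is judged:
By the outcome, as a careful person would: the job done as asked, in the order asked, and still so for the second after the job is handed in, with the robot touching nothing.
It also fails if it takes over 38 s, if anything falls off the work surface, if the arm or the gripper's body presses on something with over 40 N, if the wrist force passes 120 N, or if a joint passes its speed limit or range.

## Working session

There is one attempt and no reset: what is moved stays moved. The work goes in short steps, each a Python script; the robot and the scene stay as the last script left them, time stands still between calls to the robot, and variables do not carry over. Pictures are saved under pics/ and viewed, at most 10 in all, crops included, and the job is handed in when it is done.

```bash
mkdir -p pics
cat > h.py <<'E'
import numpy as np, cv2
from cell import robot, grip, kin, viewer
def pin(n,c):
    i=viewer.camera_info(c); r=viewer.pinpoint(n,c)
    return [(round(d["confidence"],2),(i["R"].T@(np.array(d["at"])-i["t"]) if True else 0).round(1)) for d in r[:3]] if r else []
def save(c,f):
    im=viewer.read_camera(c); cv2.imwrite('pics/'+f,im[:,:,::-1]); return im
def project(X,c,i=None):
    i=i or viewer.camera_info(c); p=np.array(i["R"])@X+i["t"]; s=p[:2]/p[2]; s=s*(1+i["k1"]*(s@s)); K=np.array(i["camera_matrix"]); return K[:2,:2]@s+K[:2,2]
def ray(uv,z,c,i=None):
    i=i or viewer.camera_info(c); K=np.array(i["camera_matrix"]); k=i["k1"]
    u=cv2.undistortPoints(np.array([[uv]],float),K,np.array([k,0,0,0.]))[0,0]
    R=np.array(i["R"]); C=-R.T@i["t"]; d=R.T@np.array([u[0],u[1],1]); return C+d*(z-C[2])/d[2]
E
python3 - <<'E'
from h import *
s=robot.observe(); print(s["t"],s["tcp_rot"],s["contact_force"])
ims=[]
for c in ("top","scene"):
    save(c,c+"0.png")
    for n in ["round_cap_top","square_cap_top","oblong_cap_top","frame","offcut","bracket","jar"]:
        print(c,n,pin(n,c)[:2])
    if c=="top":
        for n in ["round_cap","square_cap","oblong_cap"]:
            for m in viewer.silhouettes(n,c)[:2]:
                ys,xs=np.nonzero(m["mask"]); print(n,m["confidence"],xs.mean(),ys.mean(),len(xs),ray((xs.mean(),ys.mean()),48,c), cv2.minAreaRect(np.c_[xs,ys].astype(np.int32)))
print(robot.observe()["t"])
E
```

```text
0.0 [-4.00903881e-01 -3.11579877e+00  2.84529927e-03] [ 0.02425359  0.00960306 -0.88920611]
top round_cap_top [(0.39, array([ 628.4, -100.1,   50.2]))]
top square_cap_top [(0.58, array([606.2, 164.6,  45.6]))]
top oblong_cap_top [(0.62, array([454. , 146.2,  48.7])), (0.22, array([605.3, 157.7,  25.1]))]
top frame [(0.15, array([ 630.6, -101.7,   22.5]))]
top offcut [(0.64, array([545.5,  81.8,   3. ]))]
top bracket [(0.67, array([ 4.418e+02, -3.232e+02,  4.000e-01])), (0.57, array([529.2, 364.5,   1.2]))]
top jar [(0.57, array([ 443.6, -326. ,    0.6]))]
round_cap 0.6 356.5777777777778 169.15555555555557 45 [630.49018706 -99.90514574  48.        ] ((356.5, 169.0), (6.0, 7.0), 90.0)
square_cap 0.45 257.03389830508473 177.5593220338983 59 [604.25648393 159.84684202  48.        ] ((257.0, 177.5), (7.0, 8.0), 90.0)
oblong_cap 0.51 259.45454545454544 235.94805194805195 77 [451.89756609 148.08178218  48.        ] ((260.0, 236.0), (6.0, 14.0), 90.0)
oblong_cap 0.51 356.5 169.3548387096774 62 [629.95143172 -99.70047185  48.        ] ((356.5, 169.0), (8.0, 7.0), 90.0)
scene round_cap_top [(0.38, array([636.3, -99.2,  51.1]))]
scene square_cap_top [(0.62, array([603.3, 162.3,  47.4]))]
scene oblong_cap_top [(0.49, array([454.2, 152.3,  49.1]))]
scene frame [(0.85, array([ 5.468e+02,  2.770e+01, -5.000e-01])), (0.4, array([ 634.5, -100.8,   49.5]))]
scene offcut [(0.71, array([546.7,  83.6,   0.8]))]
scene bracket [(0.74, array([ 5.355e+02,  3.656e+02, -4.000e-01]))]
scene jar [(0.74, array([ 4.406e+02, -3.238e+02, -1.000e-01]))]
0.95
```

View pics/top0.png

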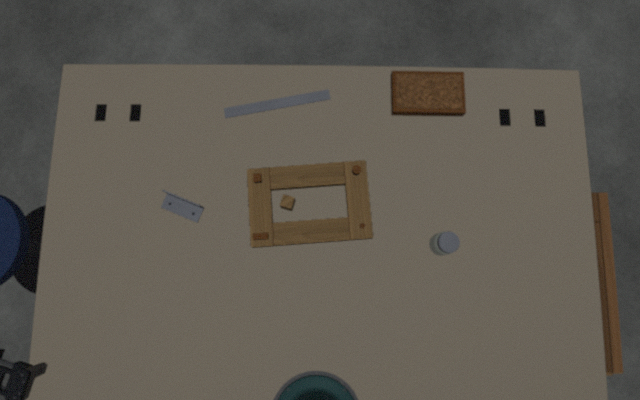

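View pics/scene0.png

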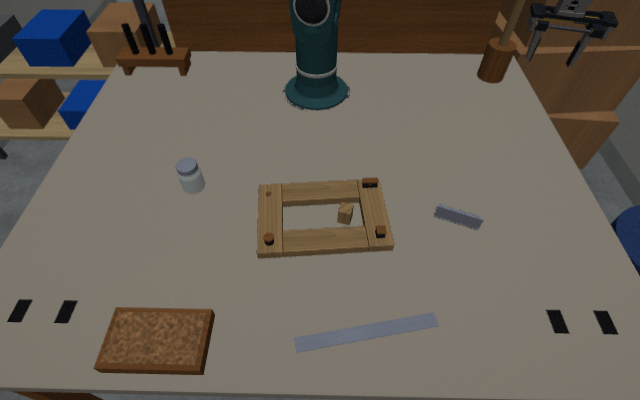

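The top view shows the round cap at (356,169), square at (257,177), oblong at (260,236), the flush dowel at (362,226) and the offcut at (287,202). The scene view agrees. Next: shut the fingers, hover over the round cap and look from close by.

Run:
```python
from h import *
grip(0.0,10); print(robot.observe()["t"])
robot.movep([632,-100,130],[0,-np.pi,0]); robot.hold(0.2)
s=robot.observe(); print(s["t"],s["tcp_pos"],s["contact_force"],s["grip_width"],s["joints"])
save("wrist","w_round.png"); i=viewer.camera_info("wrist")
print(pin("round_cap_top","wrist"))
for m in viewer.silhouettes("round_cap","wrist")[:2]:
    ys,xs=np.nonzero(m["mask"]); print(m["confidence"],xs.mean(),ys.mean(),len(xs),ray((xs.mean(),ys.mean()),48,"wrist"))
print(project(np.array([632,-100,48]),"wrist"),project(s["tcp_pos"],"wrist"))
for _ in range(4): robot.hold(.02); print(robot.observe()["contact_force"])
```

```text
2.2917
5.5417 [632.12037574 -99.49882234 130.03485908] [0.4291208  0.40936239 0.66118793] 0.006364916620568095 [-0.29473329  0.58720235  0.55545914  1.72650537 -0.37193005  0.93456205
  1.98146679]
[(0.66, array([633.5, -96.5,  47.7]))]
0.58 321.62525458248473 203.050916496945 491 [630.55203668 -97.30401272  48.        ]
0.28 448.40318599089716 102.76427138779603 51852 [544.56589967   6.85495914  48.        ]
[318.59904167 204.60752518] [318.68928153 242.52485861]
[0.33345756 0.0338428  0.26398443]
[-0.24096366  0.16382634  0.82900425]
[0.54267115 0.49794453 0.69657657]
[-0.66570856 -0.23051955  1.18983556]
```

View pics/w_round.png

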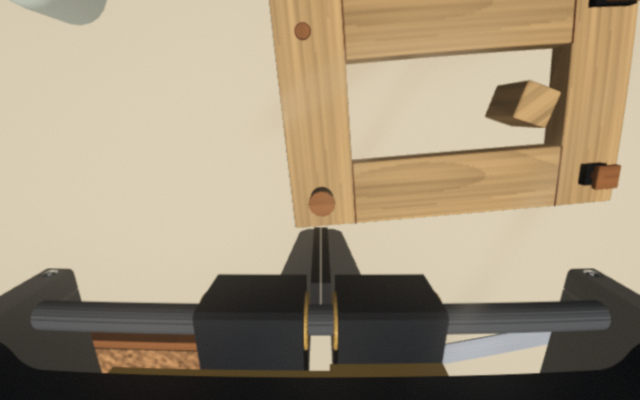

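The wrist view shows the round cap at (321,203), just ahead of the fingertips, and the square cap at (606,177). The round cap is at about (631,-97.5). I'll press it under force supervision.

```bash
cat >> h.py <<'E'
def fz(n=4):
    v=[]
    for _ in range(n): robot.hold(.02); v.append(robot.observe()["contact_force"][2])
    return np.mean(v)
def press(x,y,stop=5.0):
    robot.servo_line([x,y,62],120); b=fz(6)
    robot.servo_line([x,y,53],40); z=52.5; log=[]
    while z>36:
        z-=1.0 if z>43 else 0.5
        robot.servo_line([x,y,z],25); f=fz(2 if z>43 else 4)-b
        log.append((z,round(robot.observe()["tcp_pos"][2],2),round(f,2)))
        if f>stop: break
    robot.servo_line([x,y,80],100)
    s=robot.observe(); print("base",b,"end",s["t"],s["tcp_pos"]); print(log)
def look(n,z):
    save("wrist","w_%s_%d.png"%(n,z))
    for m in viewer.silhouettes(n+"_cap","wrist")[:2]:
        ys,xs=np.nonzero(m["mask"]); print(n,round(m["confidence"],2),xs.mean(),ys.mean(),len(xs),ray((xs.mean(),ys.mean()),z,"wrist"))
    print(pin(n+"_cap_top","wrist"))
E
python3 - <<'E'
from h import *
press(631,-97.5)
look("round",40)
E
```

```text
base 0.07488779642882436 end 13.8833 [630.81910086 -97.21031358  80.15081781]
[(51.5, np.float64(51.48), np.float64(-0.22)), (50.5, np.float64(50.49), np.float64(0.02)), (49.5, np.float64(49.45), np.float64(-0.48)), (48.5, np.float64(48.6), np.float64(0.83)), (47.5, np.float64(47.67), np.float64(1.92)), (46.5, np.float64(46.57), np.float64(2.64)), (45.5, np.float64(45.51), np.float64(2.35)), (44.5, np.float64(44.48), np.float64(2.04)), (43.5, np.float64(43.5), np.float64(1.75)), (42.5, np.float64(42.52), np.float64(1.75)), (42.0, np.float64(42.02), np.float64(1.96)), (41.5, np.float64(41.54), np.float64(2.27)), (41.0, np.float64(41.03), np.float64(1.97)), (40.5, np.float64(40.51), np.float64(1.82)), (40.0, np.float64(40.0), np.float64(2.0)), (39.5, np.float64(39.49), np.float64(1.99)), (39.0, np.float64(39.03), np.float64(2.49)), (38.5, np.float64(38.58), np.float64(3.14)), (38.0, np.float64(38.06), np.float64(4.85)), (37.5, np.float64(37.62), np.float64(4.98)), (37.0, np.float64(37.22), np.float64(6.16))]
round 0.73 318.7354497354497 217.40564373897706 567 [627.60918751 -97.0583249   40.        ]
[(0.82, array([633. , -98.3,  33. ]))]
```

```bash
cat >> h.py <<'E'
def press2(x,y,stop=5.0):
    robot.servo_line([x,y,62],150); b=fz(6)
    robot.servo_line([x,y,41],35); z=41; log=[]
    while z>36:
        f=fz(4)-b
        log.append((z,round(robot.observe()["tcp_pos"][2],2),round(f,2)))
        if f>stop: break
        z-=.5; robot.servo_line([x,y,z],25)
    robot.servo_line([x,y,90],150)
    s=robot.observe(); print("base",b,"end",s["t"],s["tcp_pos"]); print(log)
E
python3 - <<'E'
from h import *
robot.movep([604,162,120],[0,-np.pi,0]); robot.hold(.15); print(robot.observe()["t"])
look("square",48)
print(robot.observe()["t"])
a=cv2.imread('pics/w_round_40.png');b=cv2.imread('pics/w_square_48.png')
cv2.imwrite('pics/pair.png',np.hstack([a[60:360,120:520],b[60:360,120:520]]))
E
```

```text
15.2167
square 0.9 323.8443017656501 208.58426966292134 623 [604.85622155 164.55067531  48.        ]
square 0.36 323.94160583941607 207.1883211678832 685 [603.60145923 164.63305052  48.        ]
[(0.77, array([610.1, 168.8,  49.5]))]
15.3667
```

View pics/pair.png

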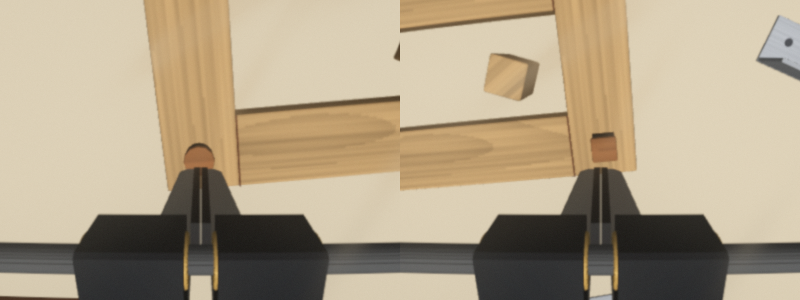

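The left crop shows the round cap's head down at its washer. The right crop shows the square cap still raised, centred at about (604,164.5). I'll press it, then hover over the oblong cap.

Run:
```python
from h import *
press2(604.5,164.5)
look("square",40)
robot.movep([453,150,120],[0,-np.pi,0]); robot.hold(.15); print(robot.observe()["t"])
look("oblong",48)
a=cv2.imread('pics/w_square_40.png');b=cv2.imread('pics/w_oblong_48.png')
cv2.imwrite('pics/pair2.png',np.hstack([a[60:360,120:520],b[60:360,120:520]]))
```

```text
base 0.16631548335280688 end 19.85 [603.80481022 164.41212603  89.36730965]
[(41, np.float64(41.08), np.float64(1.05)), (40.5, np.float64(40.62), np.float64(1.9)), (40.0, np.float64(40.08), np.float64(2.03)), (39.5, np.float64(39.47), np.float64(2.09)), (39.0, np.float64(39.03), np.float64(2.46)), (38.5, np.float64(38.58), np.float64(3.51)), (38.0, np.float64(38.1), np.float64(4.28)), (37.5, np.float64(37.65), np.float64(4.95)), (37.0, np.float64(37.25), np.float64(5.97))]
square 0.61 317.9255663430421 216.35436893203882 618 [602.7534231  163.75302935  40.        ]
[(0.65, array([609.5, 167.7,  35.2]))]
20.8167
oblong 0.68 318.421686746988 205.83899233296825 913 [452.00531091 149.46425111  48.        ]
oblong 0.67 326.5444444444444 343.9555555555556 180 [596.04230096 157.25947859  48.        ]
[(0.69, array([453.6, 151.8,  52.7]))]
```

View pics/pair2.png

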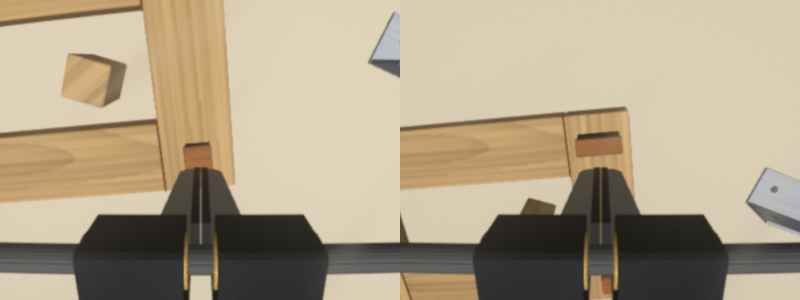

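The left crop shows the square cap down. The right crop shows the oblong cap raised, centred at about (452,149.8). The force profile for the square matches the round one.

Run:
```python
from h import *
press2(452,149.8)
robot.servo_line([452,149.8,150],200)
save("wrist","w_end.png"); s=save("scene","s_end.png")
for n in ["offcut","bracket","jar","round_cap_top","square_cap_top","oblong_cap_top"]: print(n,pin(n,"scene")[:1])
print(robot.observe()["t"])
cv2.imwrite('pics/end.png',cv2.resize(s[165:270,250:400,::-1],None,fx=5,fy=5,interpolation=cv2.INTER_CUBIC))
```

```text
base 0.5263027318981333 end 25.1333 [451.34166559 150.10096954  89.57786352]
[(41, np.float64(41.02), np.float64(0.43)), (40.5, np.float64(40.58), np.float64(1.43)), (40.0, np.float64(39.99), np.float64(2.22)), (39.5, np.float64(39.48), np.float64(1.85)), (39.0, np.float64(39.0), np.float64(2.12)), (38.5, np.float64(38.53), np.float64(3.06)), (38.0, np.float64(38.04), np.float64(3.86)), (37.5, np.float64(37.56), np.float64(5.11))]
offcut [(0.53, array([ 5.472e+02,  8.480e+01, -2.000e-01]))]
bracket [(0.68, array([5.312e+02, 3.647e+02, 1.000e-01]))]
jar [(0.96, array([ 442.6, -324.8,    1.8]))]
round_cap_top [(0.52, array([637.5, -98.7,  40.9]))]
square_cap_top [(0.58, array([604.6, 164.8,  38.7]))]
oblong_cap_top [(0.56, array([456.4, 151.4,  43.1]))]
25.9833
```

View pics/end.png

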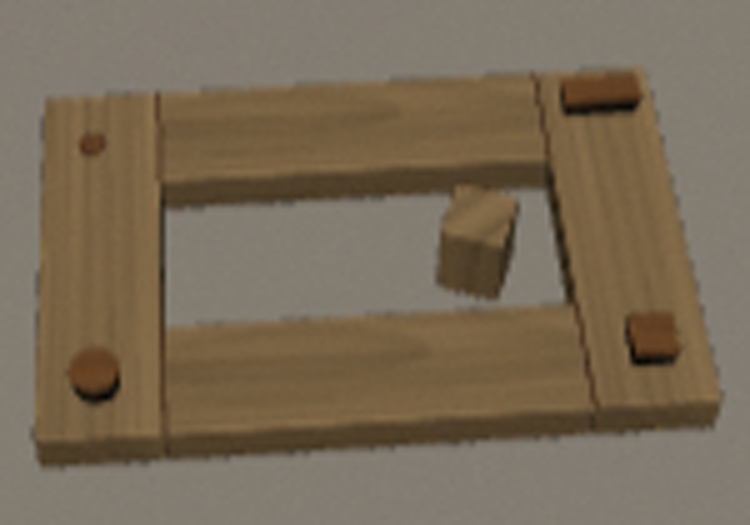

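All three heads sit on their black washers, at (95,375), (653,335) and (600,95) in the crop. The offcut is where it started, and the force profiles of the three presses match.

```bash
python3 -c "
from cell import robot
print(robot.job_done())"
```

```text
the job is handed in; nothing more can be done
None
```

I pressed the round, square and oblong caps home onto their washers in that order, at about 6 N at most each, with the offcut, bracket and jar still in place, and handed the job in after about 26 s of robot time.

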